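Fit the cradle post in the finishing holder

TASK

Take the copper-headed cradle post out of the wooden rack and slide it, foot down, into the green post holder on the bench, past the holder's side spring plunger, until it is fully home on the stop hidden inside. Push it home gently, so that the stop is not battered, then let go; leave the two spare posts in the rack.

Things in the scene. Friction and masses are not known exactly. Their poses are not given: they have to be found in the camera images.
- post_head (a point): Cradle post: loose 16 mm round steel rod with a copper U-shaped cradle head, 0.15 to 0.3 kg, standing in a rack hole. Point: where to grip the head, 118 mm above the rod's foot. Head: 28 mm (x) by 42 mm (y), from 14 mm below to 21 mm above the point; grip the flat faces that look along +x and -x. z points up the rod. Its upper 15 mm is two 9 mm cheeks at +y and -y.
- post_foot (a point): Centre of the flat lower end of the cradle post's rod; axes as post_head. The lowest 9 mm of the rod taper from 16 mm to 8 mm diameter.
- rack: Fixed dark wooden rack block, 70 mm (x) by 250 mm (y) by 50 mm high, origin at the centre of its underside. Three upright square holes, 20 mm wide, 40 mm deep, at y = -85, 0 and +85 mm, in which the three posts stand in any order.
- holder: Fixed green post holder: a 56 mm square block 100 mm high with 12 mm thick bolted feet, reaching 50 mm from the centre, on its x sides; origin under its centre. The plunger's brass barrel (22 mm diameter) sticks out of the +x face, 18 mm below the top, with a black knob ending 74 mm from the bore's axis.
- holder_mouth (a point): Centre of the holder's bore mouth, on top of the block, z up. Bore: upright, round, 18 mm diameter, 1.5 mm chamfer. A hidden stop screw stands in it 36 to 82 mm below the mouth, set differently each time and not measured: find it by feel. The post may have any turn. It is home with its foot on the stop; pressing it with over 25 N damages it.
- plunger_ball (a point): Centre of the plunger's 12 mm ball nose, 18 mm below the mouth, on the bore's +x side, 4 mm proud into it. Riding over the tapered foot takes a push of about 4 to 16 N, with the foot 19 to 27 mm below the mouth; deeper, the rod slides with a steady drag of about 2 to 10 N; let go, it stays where it is. It also pushes the post against the far wall.
- plunger (a joint): How far the spring plunger is pushed back out of the bore, in m: 0 at rest, about 0.001 to 0.003 with a post in the bore. Spring: 9 N at rest plus 1.5 N per mm.
- spare_a: Spare post with the same rod and a round light wooden head of 34 mm diameter, 132 mm tall in all, its top 142 mm above the bench as it stands in the rack; origin at its foot. Leave it in its hole.
- spare_b: Spare post with the same rod and a round black rubber head of 34 mm diameter, 132 mm tall in all, its top 142 mm above the bench as it stands in the rack; origin at its foot. Leave it in its hole.
Things that resemble listed ones, but are neither listed nor needed, are in the scene too. There is more than one size of the holder; the one meant has the size given above.

How it is judged:
By the outcome, as a careful person would: the job done as asked, in the order asked, and still so for the second after the job is handed in, with the robot touching nothing.
It also fails if it takes over 51 s, if anything falls off the work surface, if the arm or the gripper's body presses on something with over 40 N, if the wrist force passes 120 N, or if a joint passes its speed limit or range.

ROBOT

A 7-joint arm with a two-finger parallel gripper is mounted at the origin on the work surface. World frame = base frame: x ahead of the robot, y to its left, z up, the work surface at z = 0. Lengths are in m, angles in rad, forces in N, time in s.
With the tool pointing down it reaches from about 0.35 to 0.9 m from the base axis. Payload 8.1 kg.
Tool frame: the origin (TCP) lies at the very end of the fingers, on their centre line; the grasp point (between the pads) lies 19 mm behind it (robot.hold_point_z is the distance from the TCP to the grasp point, in m); z points along the fingers, y is the direction in which the jaws open and shut (so a half turn about z gives the same grasp; the last joint's range is limited). The gripper opens to 92 mm and grips with 3 to 60 N. Pads are 19 mm wide; open, the fingers measure 130 mm over their backs; the gripper's body (75 mm by 190 mm) begins 47 mm behind the grasp point.
Start: joints at [1.12, 0.434, 0.025, 1.573, -0.012, 1.134, -0.075], TCP at [0.213, -0.588, 0.227] pointing down, gripper open.
Joint ranges: [-2.62, 2.62], [-0.44, 2.09], [-1.27, 1.32], [0.08, 2.57], [-1.32, 4.46], [0.12, 2], [-2.74, 2.74]. Speed limits (rad/s): [2.22, 2.22, 3.01, 3.01, 3.14, 3.14, 3.14].

INTERFACE

Orientations are given as a unit quaternion [w, x, y, z].
In Python, from plant import robot, capture, workorder, spotter gives the robot as it stands.
- The arm moves only by the tool send_rows, never from a script. Its argument "rows" is a list of rows, each a list of 7 numbers: the turn, a rotation vector about the tool's x, y, z in rad, then the shift along the tool's x, y, z in m, then the closure, from -1 (fully open) to 1 (shut), so that 0 is half open. A call has 1 to 10 rows; each row is the pose to reach, as a shift and turn from the pose commanded when the call began, along the tool's axes at that moment; what a row does not reach only later rows make up. A row lasts 1/12 s, in which the tool goes at most 41.7 mm and 7.16 degrees, less where a joint would pass 70% of its speed; a pose out of reach is approached as far as the arm can. A call with a gripper value outside its range is refused whole. The fingers move at their own pace and stop on an object; "newtons" is the grip in N (left out, the last holds). Time passes only in rows, so rows that repeat a pose let the fingers close. It gives the time, the measured TCP pose, the force and the opening at its end, in the units of the state.
- robot.get_obs(): the state, without advancing time (a new reading comes with each control period).
- capture(name): name is "side" or "top" or "wrist"; returns a dict with "color" (384x512x3 uint8, red, green, blue), "vertical_fov" (degrees; the focal length in pixels is half the picture's height over the tangent of half this angle, whatever the lens; pixels are square), "cx", "cy" (the principal point, pixels), "rvec" (rotation vector, rad) and "tvec" (3), from world to camera coordinates, as OpenCV has them; the wrist camera has in their place "hand_eye" (4x4, takes a point from camera to tool coordinates, whose origin is the TCP and whose axes are the flange's). Camera axes: x right, y down, z forward; pixel columns grow to the right and rows downward; lengths in m; the calibration is good to about 2 mm. A picture is of the moment at which its call begins: read the wrist's pose just before it. There is no depth.
- workorder.sign_off(): hands the job in, once; it reports no verdict.
Trained networks look in the newest picture that a camera, given by its name, has taken for a name from the list of things; names that differ only in an ending like _2 or _b are one class to them, and where a whole thing is asked for, a point or a joint stands for the part that bears it (a point fixed in the world has none). Each returns a list of dicts, best first, with "score" (0 to 1); they miss things now and then, are a little off and sometimes report something else, mostly with a low value. They report only what shows in the picture. A call takes as long as a camera call. They do not tell look-alikes from the thing itself.
- spotter.search_frame(name, camera): "location" ([x, y, z] in m, in world coordinates, good to about 4 mm: the middle of the surface that is visible of it).
- spotter.masks_of(name, camera): "mask" (384x512 bool, what is visible of it).
- spotter.tip_of(name, camera): "location" ([x, y, z] in m, in world coordinates, good to about 4 mm: a listed point, or the origin of a listed thing).
The state is a dict: "time": time; "qpos": joint angles; "qd": joint speeds; "joint_efforts": joint torques, N m; "ee_pos": TCP position; "eef_rot": TCP orientation; "ft_force": force on the tool from outside, world axes, zero at the start; "moment": the same for the moment, N m; "grip_width": finger opening in m.
Only numpy, scipy, OpenCV 4.12 (cv2) and the standard library are available. Lean on these libraries where they do the work, as an engineer would, in place of code of your own. Each camera call takes 0.05 s, during which the arm holds its last target.

## Working session

There is one attempt and no reset: what is moved stays moved. The work goes in short steps, Python scripts to look and compute and a tool call to move; the robot and the scene stay as the last step left them, time stands still between calls to the robot, and variables do not carry over. Pictures are saved under pics/ and viewed, and the job is handed in when it is done.

Besides the shell and the picture viewer there is one more tool, called after "Call:" by a JSON object that holds its "api" and its "payload", one argument or row to a line. send_rows: Moves the arm, as the interface text tells. Its arguments: {"type":"object","properties":{"rows":{"type":"array","items":{"type":"array","items":{"type":"number"}}},"newtons":{"type":"number"}},"required":["rows"]}

```bash
ls; mkdir -p pics; python3 - <<'E'
from plant import robot, capture, workorder, spotter
import cv2
o=robot.get_obs()
print(o, robot.hold_point_z)
for c in ["side","top","wrist"]:
    p=capture(c); cv2.imwrite(f"pics/{c}0.png",p["color"][:,:,::-1])
    print(c,{k:v for k,v in p.items() if k!="color"})
    for n in ["post_head","holder_mouth","rack","holder","plunger_ball","spare_a","spare_b"]:
        print(n,[( [round(float(x),4) for x in d["location"]],round(d["score"],2)) for d in spotter.tip_of(n,c)])
print(robot.get_obs()["time"])
E
```

```text
pics
{'time': 0.0, 'qpos': array([ 1.12040021,  0.43517073,  0.02497734,  1.57409028, -0.01160233,
        1.13403377, -0.07510323]), 'qd': array([ 3.57711637e-04,  1.44663333e-03,  1.47412380e-04,  4.75601290e-04,
        7.47518069e-04,  1.22259762e-03, -5.60597109e-05]), 'joint_efforts': array([-4.65454450e-04, -6.67853236e+01,  9.85095575e-01, -3.14464545e+01,
       -6.04363508e-02,  4.28093970e-02,  1.41577357e-04]), 'ee_pos': array([ 0.2127834 , -0.58711048,  0.22598014]), 'eef_rot': array([-7.51593852e-04,  9.84924239e-01,  1.72984498e-01, -2.03053892e-04]), 'ft_force': array([0.11199814, 0.61463283, 0.08733615]), 'moment': array([-0.02053011,  0.04593844,  0.01508031]), 'grip_width': 0.09168155269707084} 0.0188
side {'vertical_fov': 50.97797565808933, 'cx': 251.395489945675, 'cy': 191.89948724105656, 'rvec': array([ 2.20368739, -0.73993073,  0.31628166]), 'tvec': array([-0.35877311,  0.32483444,  0.50733505])}
post_head [([0.528, 0.155, 0.1302], 0.75)]
holder_mouth [([0.4789, -0.2076, 0.0999], 0.97), ([0.4505, -0.0518, 0.0764], 0.78), ([0.5501, 0.0783, 0.0105], 0.43)]
rack [
[... 662 characters left out ...]
er_ball []
spare_a [([0.5145, 0.2439, 0.0086], 0.69), ([0.5493, 0.0742, 0.0082], 0.65)]
spare_b [([0.5145, 0.2439, 0.0086], 0.69), ([0.5493, 0.0742, 0.0082], 0.65)]
wrist {'vertical_fov': 59.22115880644888, 'cx': 259.3009154141906, 'cy': 190.59666109594679, 'hand_eye': array([[-1.57285110e-04, -9.63187210e-01, -2.68831498e-01,
         7.20971054e-02],
       [ 9.99999861e-01, -2.86608327e-04,  4.41809786e-04,
         7.54933519e-04],
       [-5.02594881e-04, -2.68831391e-01,  9.63187121e-01,
        -1.57537173e-01],
       [ 0.00000000e+00,  0.00000000e+00,  0.00000000e+00,
         1.00000000e+00]])}
post_head []
holder_mouth []
rack []
holder []
plunger_ball []
spare_a []
spare_b []
1.2
```

View pics/side0.png

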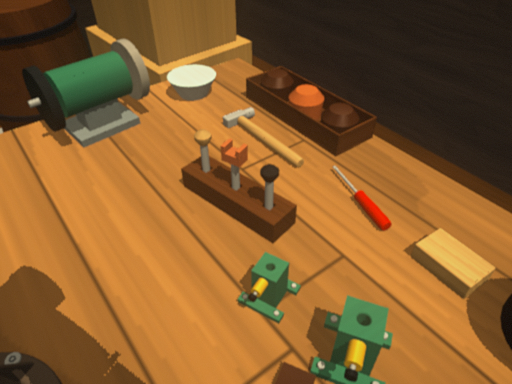

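View pics/top0.png

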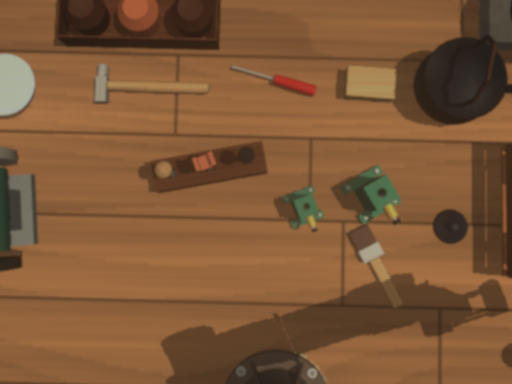

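```bash
cat > h.py <<'E'
import numpy as np, cv2
from scipy.spatial.transform import Rotation as R
from plant import robot, capture, workorder, spotter
def pose():
    o=robot.get_obs(); q=o["eef_rot"]; return np.array(o["ee_pos"]),R.from_quat([q[1],q[2],q[3],q[0]]),o
def Rdown(yaw): # tool x axis at yaw in world, z down
    c,s=np.cos(yaw),np.sin(yaw)
    return R.from_matrix(np.array([[c,s,0],[s,-c,0],[0,0,-1]]))
def plan(p,yaw):
    P,Q,o=pose()
    print("now",P.round(4),"yaw",np.arctan2(*Q.as_matrix()[[1,0],0]).round(3),"toolz",Q.as_matrix()[:,2].round(4))
    print("turn",(Q.inv()*Rdown(yaw)).as_rotvec().round(4),"shift",Q.inv().apply(np.array(p)-P).round(4),"rows",np.ceil(np.linalg.norm(np.array(p)-P)/.0417),"t",o["time"])
def K(p):
    h=p["color"].shape[0]; f=h/2/np.tan(np.radians(p["vertical_fov"])/2)
    return np.array([[f,0,p["cx"]],[0,f,p["cy"]],[0,0,1]])
def wristcam():
    P,Q,o=pose(); p=capture("wrist")
    T=np.eye(4);T[:3,:3]=Q.as_matrix();T[:3,3]=P
    return p,T@p["hand_eye"]
def ray(p,T,u,v,z):
    d=T[:3,:3]@np.linalg.inv(K(p))@np.array([u,v,1.]); s=(z-T[2,3])/d[2]; return T[:3,3]+s*d
def fixed(p):
    T=np.eye(4); r=cv2.Rodrigues(p["rvec"])[0]; T[:3,:3]=r.T; T[:3,3]=-r.T@p["tvec"]; return T
E
python3 - <<'E'
from h import *
plan([.479,-.206,.25],.348)
E
```

```text
now [ 0.213  -0.5876  0.2267] yaw 0.348 toolz [-0.e+00 -1.e-04 -1.e+00]
turn [ 0.0001  0.     -0.0003] shift [ 0.3801 -0.2681 -0.0233] rows 12.0 t 1.2
```

Call:
{"api": "send_rows", "payload": {
  "rows": [
    [0,0,0,0.19,-0.134,-0.04,-1],
    [0,0,0,0.19,-0.134,-0.04,-1],
    [0,0,0,0.19,-0.134,-0.04,-1],
    [0,0,0,0.38,-0.268,-0.03,-1],
    [0,0,0,0.38,-0.268,-0.03,-1],
    [0,0,0,0.38,-0.268,-0.03,-1],
    [0,0,0,0.38,-0.268,-0.03,-1],
    [0,0,0,0.38,-0.268,-0.03,-1],
    [0,0,0,0.38,-0.268,-0.03,-1],
    [0,0,0,0.38,-0.268,-0.03,-1]
  ]
}}

```text
time: 2.03
ee_pos: [0.451, -0.2456, 0.2559]
eef_rot: [0.0, 0.985, 0.173, 0.0]
ft_force: [0.1, -0.1, 0.2]
grip_width: 0.0919
```

```bash
python3 - <<'E'
from h import *
plan([.479,-.206,.25],.348)
E
```

```text
now [ 0.451  -0.2456  0.2559] yaw 0.348 toolz [ 6.e-04 -5.e-04 -1.e+00]
turn [ 0.0007 -0.0004 -0.0005] shift [ 0.0398 -0.0277  0.0059] rows 2.0 t 2.0333
```

Call:
{"api": "send_rows", "payload": {
  "rows": [
    [0,0,0,0.03,-0.02,0.0,-1],
    [0,0,0,0.03,-0.02,0.0,-1],
    [0,0,0,0.03,-0.02,0.0,-1]
  ]
}}

```text
time: 2.28
ee_pos: [0.4729, -0.2161, 0.2555]
eef_rot: [-0.0, 0.984, 0.175, 0.0]
ft_force: [-0.8, -1.1, -0.2]
grip_width: 0.0919
```

```bash
python3 - <<'E'
from h import *
p,T=wristcam(); cv2.imwrite("pics/w1.png",p["color"][:,:,::-1])
print(pose()[0], pose()[2]["qd"].round(3))
np.savez("w1.npz",T=T,c=p["color"])
for n in ["holder_mouth","holder"]:
    print(n,[(np.round(d["location"],4),round(d["score"],2)) for d in spotter.tip_of(n,"wrist")])
# full-size mouth/plunger
for y in (-.206,): plan([.53,.157,.28],.348)
E
```

```text
[ 0.47171662 -0.21803488  0.25538386] [ 0.03  -0.005  0.031  0.008  0.003  0.001  0.004]
holder_mouth [(array([ 0.448 , -0.0512,  0.0771]), 0.76), (array([ 0.4805, -0.2044,  0.0972]), 0.67)]
holder [(array([ 0.4457, -0.0502,  0.0034]), 0.97), (array([ 0.4776, -0.2044, -0.0026]), 0.9)]
now [ 0.4708 -0.2197  0.2554] yaw 0.346 toolz [-5.e-04 -6.e-04 -1.e+00]
turn [ 0.0004  0.0007 -0.0022] shift [ 0.1833 -0.3343 -0.0249] rows 10.0 t 2.4333
```

View pics/w1.png

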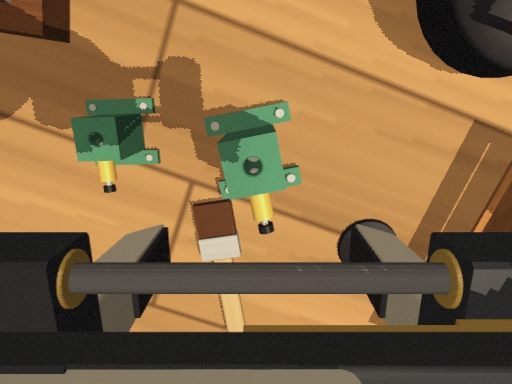

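```bash
python3 - <<'E'
from h import *
d=np.load("w1.npz")
p,T=wristcam(); cv2.imwrite("pics/w2.png",p["color"][:,:,::-1])
np.savez("w2.npz",T=T,c=p["color"])
P,Q,o=pose(); print(P,o["qd"].round(3))
print(ray(p,d["T"],254,166,.1))
im=p["color"][110:250,170:330]; cv2.imwrite("pics/w2c.png",cv2.resize(im[:,:,::-1],None,fx=5,fy=4.2,interpolation=cv2.INTER_CUBIC)[:590])
plan([.53,.157,.28],.348)
E
```

```text
[ 0.47073941 -0.21984537  0.25540258] [ 0.004 -0.001 -0.004 -0.001 -0.003 -0.001 -0.002]
[ 0.47977951 -0.20913114  0.1       ]
now [ 0.4707 -0.2198  0.2554] yaw 0.345 toolz [-4.e-04 -6.e-04 -1.e+00]
turn [ 0.0004  0.0006 -0.0028] shift [ 0.1833 -0.3345 -0.0248] rows 10.0 t 2.4833
```

View pics/w2c.png

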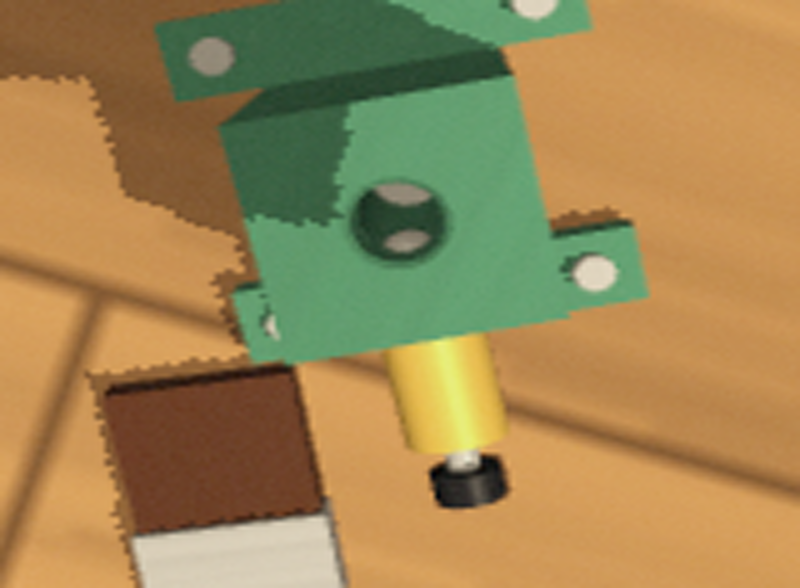

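```bash
python3 - <<'E'
from h import *
d=np.load("w2.npz"); p={"color":d["c"],"vertical_fov":59.22115880644888,"cx":259.3009154141906,"cy":190.59666109594679}
f=lambda x,y,z:ray(p,d["T"],170+x/5,110+y/4.2,z)
print("mouth",f(399,222,.1))
c=np.array([f(*a,.1) for a in [(219,127),(513,75),(567,317),(285,362)]]); print(c.round(4),c.mean(0)); print([np.linalg.norm(c[i]-c[i-1]) for i in range(4)])
k=f(469,478,.082)
print("knob",k)
plan([.53,.157,.28],.348)
E
```

```text
mouth [ 0.47914918 -0.20821591  0.1       ]
[[ 0.4879 -0.1699  0.1   ]
 [ 0.5168 -0.2171  0.1   ]
 [ 0.4693 -0.2458  0.1   ]
 [ 0.4409 -0.1983  0.1   ]] [ 0.47872336 -0.20777351  0.1       ]
[np.float64(0.054950437388123025), np.float64(0.05531483794014847), np.float64(0.05555028632045439), np.float64(0.055322236657291905)]
knob [ 0.4196224  -0.24415876  0.082     ]
now [ 0.4707 -0.2198  0.2554] yaw 0.345 toolz [-4.e-04 -6.e-04 -1.e+00]
turn [ 0.0004  0.0006 -0.0028] shift [ 0.1833 -0.3345 -0.0248] rows 10.0 t 2.4833
```

Call:
{"api": "send_rows", "payload": {
  "rows": [
    [0,0,0,0.17,-0.31,-0.02,-1],
    [0,0,0,0.17,-0.31,-0.02,-1],
    [0,0,0,0.17,-0.31,-0.02,-1],
    [0,0,0,0.17,-0.31,-0.02,-1],
    [0,0,0,0.17,-0.31,-0.02,-1],
    [0,0,0,0.17,-0.31,-0.02,-1],
    [0,0,0,0.17,-0.31,-0.02,-1],
    [0,0,0,0.17,-0.31,-0.02,-1],
    [0,0,0,0.17,-0.31,-0.02,-1],
    [0,0,0,0.17,-0.31,-0.02,-1]
  ]
}}

```text
time: 3.32
ee_pos: [0.5258, 0.136, 0.2758]
eef_rot: [-0.001, 0.984, 0.176, 0.001]
ft_force: [-0.5, 0.5, 0.3]
grip_width: 0.0915
```

```bash
python3 - <<'E'
from h import *
p,T=wristcam(); cv2.imwrite("pics/w3.png",p["color"][:,:,::-1])
np.savez("w3.npz",T=T,c=p["color"])
P,Q,o=pose(); print(P,o["qd"].round(3))
for n in ["post_head","post_foot"]:
    print(n,[(np.round(d["location"],4),round(d["score"],2)) for d in spotter.tip_of(n,"wrist")])
E
```

```text
[0.52585185 0.13263871 0.27542807] [ 0.044 -0.013  0.052  0.026  0.009  0.004  0.026]
post_head [(array([5.307e-01, 1.612e-01, 3.000e-04]), 0.69), (array([0.5266, 0.1618, 0.1257]), 0.59)]
post_foot [(array([0.5286, 0.1649, 0.0137]), 0.88), (array([0.5447, 0.0788, 0.0062]), 0.7)]
```

View pics/w3.png

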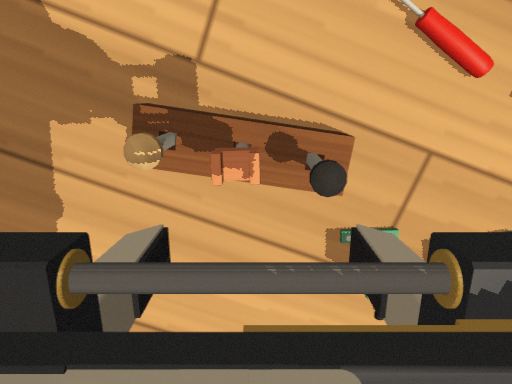

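```bash
python3 - <<'E'
from h import *
p,T=wristcam(); cv2.imwrite("pics/w4.png",p["color"][:,:,::-1])
np.savez("w4.npz",T=T,c=p["color"])
P,Q,o=pose(); print(P,o["qd"].round(3),o["qpos"].round(2))
im=p["color"][120:210,180:300]; cv2.imwrite("pics/w4c.png",cv2.resize(im[:,:,::-1],None,fx=6.5,fy=6.5,interpolation=cv2.INTER_CUBIC))
E
```

```text
[0.52596966 0.12859267 0.27519651] [ 0.009 -0.003  0.     0.001 -0.002 -0.001 -0.003] [-0.04  0.29 -0.38  1.68  0.12  1.19 -1.68]
```

View pics/w4c.png

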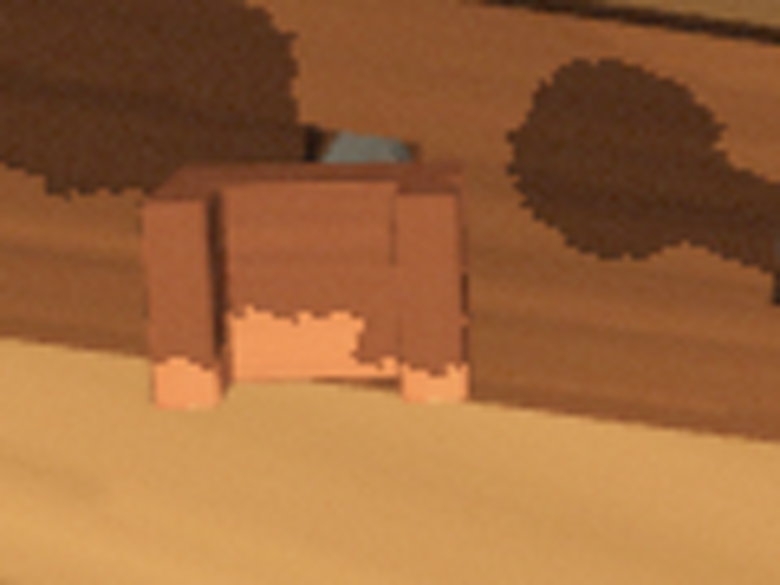

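```bash
python3 - <<'E'
from h import *
d=np.load("w4.npz"); p={"color":d["c"],"vertical_fov":59.22115880644888,"cx":259.3009154141906,"cy":190.59666109594679}
f=lambda x,y,z:ray(p,d["T"],180+x/6.5,120+y/6.5,z)
c=np.array([f(*a,.149) for a in [(145,203),(462,197),(468,402),(155,408)]]); print(c.round(4),c.mean(0)); print([np.linalg.norm(c[i]-c[i-1]) for i in range(4)])
y=c[0]+c[3]-c[1]-c[2]; print("head y dir",np.arctan2(y[1],y[0]))
x=c[0]+c[1]-c[2]-c[3]; print("head x dir",np.arctan2(x[1],x[0]))
plan(c.mean(0)+[0,0,.1],np.arctan2(y[1],y[0])-np.pi)
E
```

```text
[[0.5357 0.1826 0.149 ]
 [0.5504 0.1442 0.149 ]
 [0.5248 0.1343 0.149 ]
 [0.5099 0.1733 0.149 ]] [0.53020458 0.15859045 0.149     ]
[np.float64(0.02746753513893654), np.float64(0.04117785180369054), np.float64(0.027439191601179573), np.float64(0.04171416252633932)]
head y dir 1.9353438881501557
head x dir 0.3582428485272685
now [0.526  0.1286 0.2752] yaw 0.345 toolz [-3.0e-04 -1.3e-03 -1.0e+00]
turn [ 1.4000e-03 -2.0000e-04  1.5508e+00] shift [ 0.0141 -0.0268  0.0262] rows 1.0 t 3.5167
```

Call:
{"api": "send_rows", "payload": {
  "rows": [
    [0,0,-1.2,0.014,-0.027,0.04,-1],
    [0,0,-1.2,0.014,-0.027,0.04,-1],
    [0,0,-1.2,0.014,-0.027,0.04,-1],
    [0,0,-1.2,0.014,-0.027,0.04,-1],
    [0,0,-1.2,0.014,-0.027,0.04,-1],
    [0,0,-1.2,0.014,-0.027,0.04,-1],
    [0,0,-1.2,0.014,-0.027,0.04,-1],
    [0,0,-1.2,0.014,-0.027,0.04,-1],
    [0,0,-1.2,0.014,-0.027,0.04,-1],
    [0,0,-1.2,0.014,-0.027,0.04,-1]
  ]
}}

```text
time: 4.35
ee_pos: [0.5301, 0.1584, 0.2353]
eef_rot: [0.0, 0.714, 0.7, -0.0]
ft_force: [-0.2, 1.2, 0.4]
grip_width: 0.0915
```

Call:
{"api": "send_rows", "payload": {
  "rows": [
    [0,0,-0.387,0,0,0.02,-1],
    [0,0,-0.387,0,0,0.02,-1],
    [0,0,-0.387,0,0,0.02,-1],
    [0,0,-0.387,0,0,0.02,-1],
    [0,0,-0.387,0,0,0.02,-1],
    [0,0,-0.387,0,0,0.02,-1]
  ]
}}

```text
time: 4.85
ee_pos: [0.5301, 0.16, 0.2155]
eef_rot: [0.0, 0.57, 0.822, -0.0]
ft_force: [-0.9, 0.2, -0.1]
grip_width: 0.0919
```

```bash
python3 - <<'E'
from h import *
p,T=wristcam(); 
p,T=wristcam(); cv2.imwrite("pics/w5.png",p["color"][:,:,::-1])
np.savez("w5.npz",T=T,c=p["color"])
print(pose()[2]["qpos"].round(3),pose()[2]["qd"].round(3))
plan([.5302,.1586,.109],1.932)
E
```

```text
[ 0.13   0.424 -0.715  1.721  0.306  1.111 -0.318] [-0.01   0.001 -0.004 -0.001  0.001  0.001  0.013]
now [0.53   0.1606 0.2156] yaw 1.931 toolz [ 5.e-04 -3.e-04 -1.e+00]
turn [ 0.0004  0.0005 -0.0009] shift [-0.0019 -0.0005  0.1066] rows 3.0 t 4.95
```

View pics/w5.png

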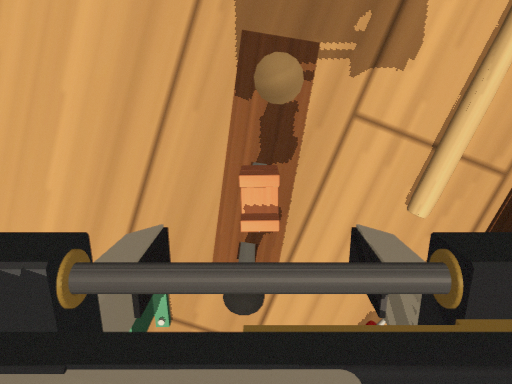

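```bash
python3 - <<'E'
from h import *
d=np.load("w5.npz")
im=d["c"][150:245,200:320]; cv2.imwrite("pics/w5c.png",cv2.resize(im[:,:,::-1],None,fx=6,fy=6,interpolation=cv2.INTER_CUBIC))
E
```

```text
(no output)
```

View pics/w5c.png

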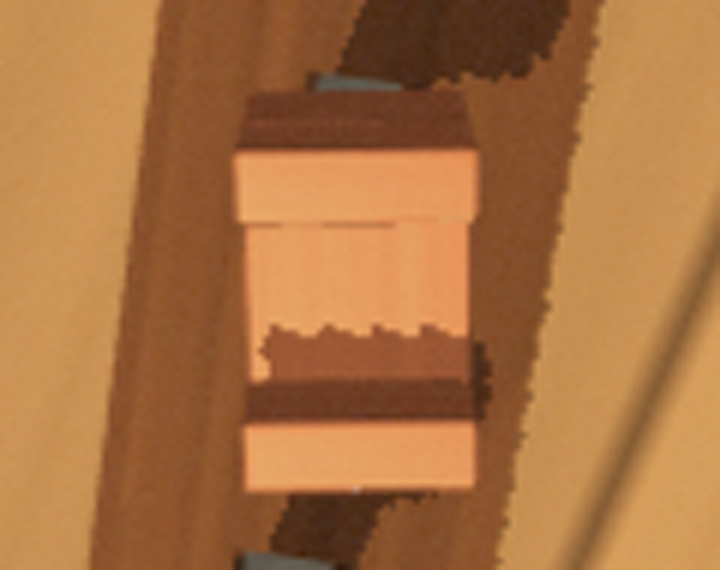

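```bash
python3 - <<'E'
from h import *
d=np.load("w5.npz"); p={"color":d["c"],"vertical_fov":59.22115880644888,"cx":259.3009154141906,"cy":190.59666109594679}
f=lambda x,y,z:ray(p,d["T"],200+x/6,150+y/6,z)
c=np.array([f(*a,.149) for a in [(235,151),(479,151),(475,491),(246,490)]]); print(c.round(4),c.mean(0)); print([np.linalg.norm(c[i]-c[i-1]) for i in range(4)])
y=c[0]+c[1]-c[2]-c[3]; print("head y dir",np.arctan2(y[1],y[0]))
plan([*c.mean(0)[:2],.109],1.932)
E
```

```text
[[0.51   0.1739 0.149 ]
 [0.5359 0.1836 0.149 ]
 [0.5506 0.1449 0.149 ]
 [0.5251 0.1355 0.149 ]] [0.53037909 0.15947568 0.149     ]
[np.float64(0.041328572655224736), np.float64(0.027661317936063752), np.float64(0.041454612906134586), np.float64(0.027224488247292823)]
head y dir 1.939945240025345
now [0.53   0.1606 0.2156] yaw 1.931 toolz [ 5.e-04 -3.e-04 -1.e+00]
turn [ 0.0004  0.0005 -0.0009] shift [-1.200e-03 -1.000e-04  1.066e-01] rows 3.0 t 4.95
```

Call:
{"api": "send_rows", "payload": {
  "rows": [
    [0,0,0,-0.001,0,0.03,-1],
    [0,0,0,-0.001,0,0.06,-1],
    [0,0,0,-0.001,0,0.09,-1],
    [0,0,0,-0.001,0,0.1066,-1],
    [0,0,0,-0.001,0,0.1066,-1],
    [0,0,0,-0.001,0,0.1066,-1],
    [0,0,0,-0.001,0,0.1066,-1]
  ]
}}

```text
time: 5.53
ee_pos: [0.5309, 0.1609, 0.1102]
eef_rot: [0.001, 0.568, 0.823, 0.001]
ft_force: [-0.2, 0.9, 0.5]
grip_width: 0.0915
```

Call:
{"api": "send_rows", "payload": {
  "rows": [
    [0,0,0,0,0,0,1],
    [0,0,0,0,0,0,1],
    [0,0,0,0,0,0,1],
    [0,0,0,0,0,0,1],
    [0,0,0,0,0,0,1],
    [0,0,0,0,0,0,1],
    [0,0,0,0,0,0,1],
    [0,0,0,0,0,0,1]
  ],
  "newtons": 45
}}

```text
time: 6.2
ee_pos: [0.5301, 0.1602, 0.1088]
eef_rot: [-0.0, 0.568, 0.823, -0.0]
ft_force: [1.0, 0.1, 0.4]
grip_width: 0.0432
```

```bash
python3 - <<'E'
from h import *
P,Q,o=pose(); print(P,o["ft_force"],o["moment"],o["grip_width"],o["time"])
p,T=wristcam(); cv2.imwrite("pics/w6.png",p["color"][:,:,::-1])
E
```

```text
[0.53009463 0.16021597 0.10880628] [1.02756287 0.14094701 0.40318968] [ 0.01201113 -0.10259672 -0.03481432] 0.04317487102847476 6.2
```

View pics/w6.png

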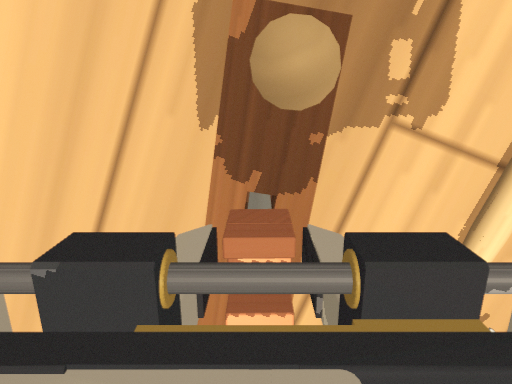

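Still closing; the head is centred between the fingers.

Call:
{"api": "send_rows", "payload": {
  "rows": [
    [0,0,0,0,0,0,1],
    [0,0,0,0,0,0,1],
    [0,0,0,0,0,0,1],
    [0,0,0,0,0,0,1],
    [0,0,0,0,0,0,1],
    [0,0,0,0,0,0,1]
  ],
  "newtons": 45
}}

```text
time: 6.75
ee_pos: [0.5301, 0.1602, 0.1088]
eef_rot: [-0.0, 0.567, 0.823, -0.0]
ft_force: [0.8, -0.2, -0.4]
grip_width: 0.0275
```

Call:
{"api": "send_rows", "payload": {
  "rows": [
    [0,0,0,0,0,-0.02,1],
    [0,0,0,0,0,-0.04,1],
    [0,0,0,0,0,-0.06,1],
    [0,0,0,0,0,-0.09,1],
    [0,0,0,0,0,-0.12,1],
    [0,0,0,0,0,-0.12,1],
    [0,0,0,0,0,-0.12,1],
    [0,0,0,0,0,-0.12,1]
  ],
  "newtons": 45
}}

```text
time: 7.42
ee_pos: [0.5297, 0.1598, 0.2281]
eef_rot: [-0.0, 0.568, 0.823, -0.001]
ft_force: [0.1, -0.7, -3.3]
grip_width: 0.0277
```

```bash
python3 - <<'E'
from h import *
P,Q,o=pose(); print(P,o["ft_force"],o["moment"],o["grip_width"],o["time"],o["qpos"].round(2))
p=capture("side"); cv2.imwrite("pics/s7.png",p["color"][:,:,::-1])
plan([.479,-.208,.229],1.932)
plan([.479,-.208,.229],1.6)
E
```

```text
[0.52968181 0.15978368 0.22805304] [ 0.13707641 -0.69360402 -3.3025016 ] [ 0.01325038 -0.08230351  0.07673203] 0.02771983991482707 7.4167 [ 0.14  0.41 -0.72  1.7   0.3   1.14 -0.31]
now [0.5294 0.1596 0.2275] yaw 1.935 toolz [-0.0019 -0.001  -1.    ]
turn [-0.0022  0.0003  0.0026] shift [-0.3256 -0.1779 -0.001 ] rows 9.0 t 7.4667
now [0.5294 0.1596 0.2275] yaw 1.935 toolz [-0.0019 -0.001  -1.    ]
turn [-0.0021  0.0007  0.3346] shift [-0.3256 -0.1779 -0.001 ] rows 9.0 t 7.4667
```

View pics/s7.png

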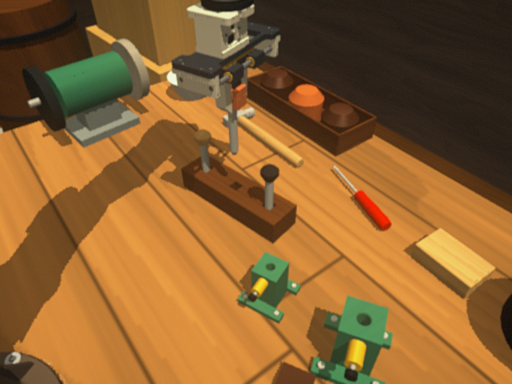

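Call:
{"api": "send_rows", "payload": {
  "rows": [
    [0,0,0,0,0,-0.03,1],
    [0,0,0,-0.02,-0.01,-0.04,1],
    [0,0,0,-0.05,-0.027,-0.04,1],
    [0,0,0,-0.08,-0.043,-0.04,1],
    [0,0,0,-0.11,-0.06,-0.04,1],
    [0,0,0,-0.14,-0.076,-0.04,1],
    [0,0,0,-0.17,-0.093,-0.04,1],
    [0,0,0,-0.2,-0.109,-0.04,1],
    [0,0,0,-0.23,-0.126,-0.04,1],
    [0,0,0,-0.25,-0.137,-0.04,1]
  ]
}}

```text
time: 8.3
ee_pos: [0.4892, -0.1261, 0.2672]
eef_rot: [-0.001, 0.569, 0.822, -0.001]
ft_force: [0.8, -0.8, -2.1]
grip_width: 0.0277
```

```bash
python3 - <<'E'
from h import *
print(pose()[2]["qpos"].round(2))
plan([.479,-.208,.24],1.932)
E
```

```text
[ 0.67  0.28 -0.65  1.76  0.18  1.17  0.32]
now [ 0.4892 -0.1261  0.2672] yaw 1.932 toolz [-3.2e-03 -6.0e-04 -1.0e+00]
turn [-0.0033 -0.0005 -0.0005] shift [-0.0731 -0.0384  0.0272] rows 3.0 t 8.3
```

Call:
{"api": "send_rows", "payload": {
  "rows": [
    [0,0,0,-0.025,-0.014,0.01,1],
    [0,0,0,-0.05,-0.028,0.02,1],
    [0,0,0,-0.067,-0.037,0.027,1],
    [0,0,0,-0.067,-0.037,0.027,1],
    [0,0,0,-0.067,-0.037,0.027,1],
    [0,0,0,-0.067,-0.037,0.027,1],
    [0,0,0,-0.067,-0.037,0.027,1]
  ]
}}

```text
time: 8.88
ee_pos: [0.4805, -0.1966, 0.2416]
eef_rot: [-0.0, 0.567, 0.824, 0.0]
ft_force: [0.4, -0.9, -1.9]
grip_width: 0.0278
```

```bash
python3 - <<'E'
from h import *
p,T=wristcam(); cv2.imwrite("pics/w8.png",p["color"][:,:,::-1])
np.savez("w8.npz",T=T,c=p["color"])
p=capture("side"); cv2.imwrite("pics/s8.png",p["color"][:,:,::-1])
np.savez("s8.npz",c=p["color"])
plan([.479,-.208,.24],1.932)
P,Q,o=pose(); print(o["ft_force"],o["moment"])
im=p["color"][220:384,280:480]; cv2.imwrite("pics/s8c.png",cv2.resize(im[:,:,::-1],None,fx=3.6,fy=3.6,interpolation=cv2.INTER_CUBIC))
E
```

```text
now [ 0.4807 -0.1968  0.242 ] yaw 1.937 toolz [ 3.e-04  1.e-04 -1.e+00]
turn [ 0.0003 -0.      0.0046] shift [-0.0099 -0.0056  0.002 ] rows 1.0 t 8.9833
[ 0.46365756 -0.42540313 -2.37951449] [ 1.09175664e-04 -1.70047755e-01  3.31848807e-02]
```

View pics/w8.png

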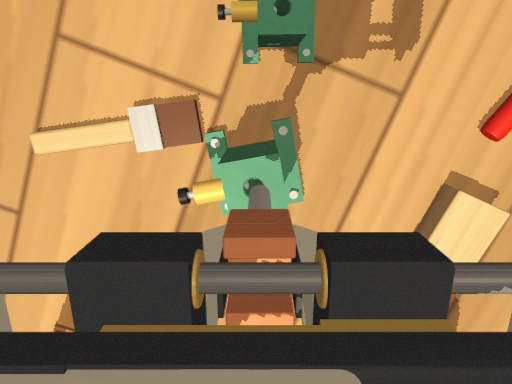

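View pics/s8c.png

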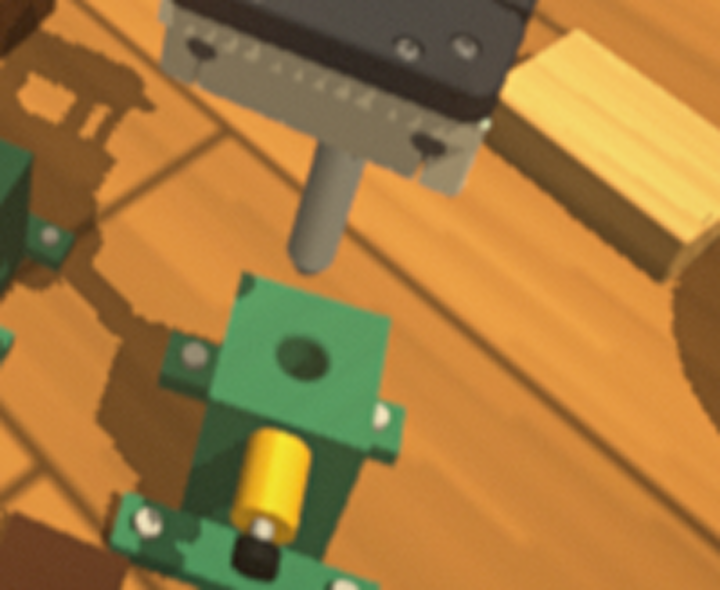

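```bash
python3 - <<'E'
from h import *
d=np.load("w8.npz")
im=d["c"][110:220,190:320]; cv2.imwrite("pics/w8c.png",cv2.resize(im[:,:,::-1],None,fx=5,fy=5,interpolation=cv2.INTER_CUBIC))
p={"color":d["c"],"vertical_fov":59.22115880644888,"cx":259.3009154141906,"cy":190.59666109594679}
T=d["T"]; P,Q,o=pose()
for dz in (.096,.099):
  X=P+Q.apply([0,0,dz]); q=np.linalg.inv(T)@np.append(X,1); q=K(p)@q[:3]; q/=q[2]; print(X,q[:2],(q[:2]-[190,110])*5)
E
```

```text
[ 0.48071767 -0.1967558   0.14596351] [259.80824247 191.96186655] [349.04121234 409.80933276]
[ 0.4807186  -0.19675542  0.14296351] [259.8025835  190.92281297] [349.0129175  404.61406487]
```

View pics/w8c.png

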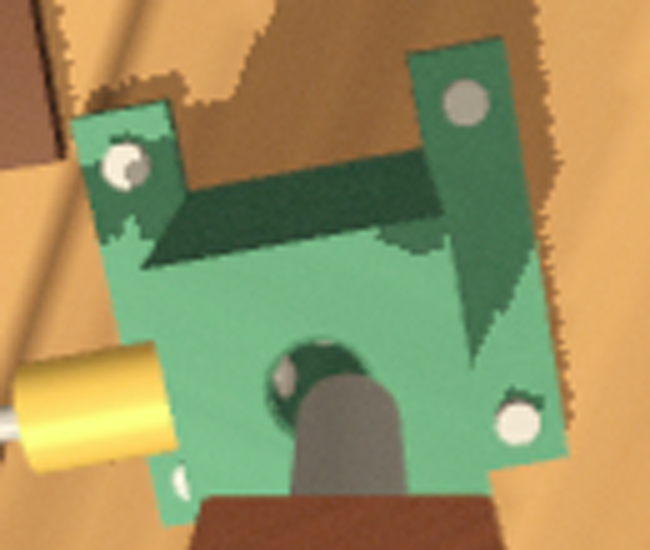

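```bash
python3 - <<'E'
from h import *
d=np.load("w8.npz")
p={"color":d["c"],"vertical_fov":59.22115880644888,"cx":259.3009154141906,"cy":190.59666109594679}
print(ray(p,d["T"],190+317.5/5,110+391/5,.1))
plan([.479,-.208,.215],1.932)
E
```

```text
[ 0.47876944 -0.20761563  0.1       ]
now [ 0.4807 -0.1968  0.242 ] yaw 1.937 toolz [ 3.e-04  1.e-04 -1.e+00]
turn [ 0.0003 -0.      0.0046] shift [-0.0099 -0.0056  0.027 ] rows 1.0 t 8.9833
```

Call:
{"api": "send_rows", "payload": {
  "rows": [
    [0,0,0,-0.0099,-0.0056,0.0,1],
    [0,0,0,-0.0099,-0.0056,0.012,1],
    [0,0,0,-0.0099,-0.0056,0.024,1],
    [0,0,0,-0.0099,-0.0056,0.034,1],
    [0,0,0,-0.0099,-0.0056,0.034,1],
    [0,0,0,-0.0099,-0.0056,0.034,1],
    [0,0,0,-0.0099,-0.0056,0.034,1]
  ]
}}

```text
time: 9.57
ee_pos: [0.4789, -0.2093, 0.2083]
eef_rot: [0.0, 0.567, 0.823, 0.0]
ft_force: [0.5, -0.3, -2.1]
grip_width: 0.0276
```

```bash
python3 - <<'E'
from h import *
p,T=wristcam()
np.savez("w9.npz",T=T,c=p["color"])
im=p["color"][130:220,200:320]; a=cv2.resize(im[:,:,::-1],None,fx=5,fy=5,interpolation=cv2.INTER_CUBIC)
p=capture("side")
np.savez("s9.npz",c=p["color"])
plan([.479,-.208,.207],1.932)
P,Q,o=pose(); print(o["ft_force"],o["moment"])
im=p["color"][250:384,300:430]; b=cv2.resize(im[:,:,::-1],None,fx=4.4,fy=4.4,interpolation=cv2.INTER_CUBIC)
cv2.imwrite("pics/w9c.png",a); cv2.imwrite("pics/s9c.png",b)
F=fixed(p)
for X in ([*(P[:2]),P[2]-.099],[.479,-.208,.1],[.4788,-.2077,.1]):
  q=np.linalg.inv(F)@np.append(X,1); q=K(p)@q[:3]; q=q[:2]/q[2]; print(X,q,(q-[300,250])*4.4)
E
```

```text
now [ 0.4791 -0.2092  0.2085] yaw 1.935 toolz [ 1.1e-03 -5.0e-04 -1.0e+00]
turn [0.0008 0.0008 0.0029] shift [0.0012 0.0003 0.0015] rows 1.0 t 9.6667
[-0.45962071 -0.01859065 -1.83606256] [-0.0118624  -0.14418461  0.01570019]
[np.float64(0.4790995718073168), np.float64(-0.20923481940927596), np.float64(0.10953558474245365)] [366.77389732 315.33606696] [293.80514822 287.47869463]
[0.479, -0.208, 0.1] [364.67080405 318.62549931] [284.5515378  301.95219697]
[0.4788, -0.2077, 0.1] [364.39134654 318.54407353] [283.32192478 301.59392351]
```

View pics/w9c.png

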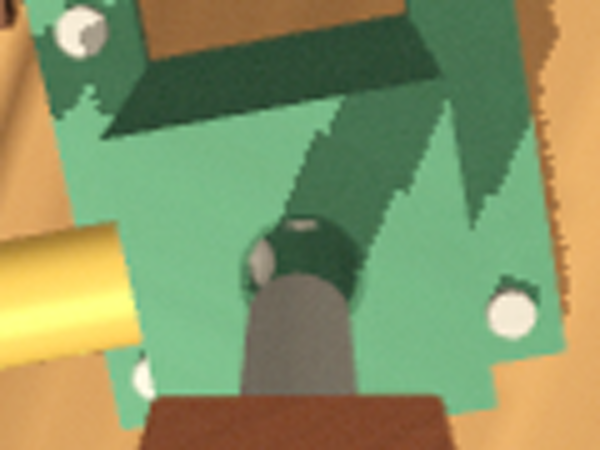

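View pics/s9c.png

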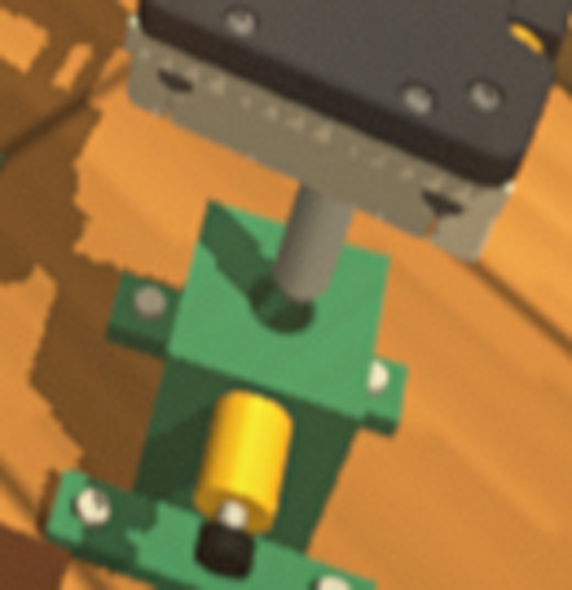

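```bash
python3 - <<'E'
from h import *
P,Q,o=pose()
p=capture("side"); F=fixed(p)
def draw(im,Kc,F,off,s,name):
  x0,y0,w,h=off
  c=cv2.resize(im[y0:y0+h,x0:x0+w,::-1],None,fx=s,fy=s,interpolation=cv2.INTER_CUBIC)
  def pj(X):
    q=np.linalg.inv(F)@np.append(X,1); q=Kc@q[:3]; return ((q[:2]/q[2]-[x0,y0]+.5)*s)
  def circ(C,r,col):
    pts=np.array([pj(np.array(C)+[r*np.cos(t),r*np.sin(t),0]) for t in np.linspace(0,6.28,60)]); cv2.polylines(c,[pts.astype(np.int32)],True,col,1,cv2.LINE_AA)
  f=P+Q.apply([0,0,.099]); zz=Q.apply([0,0,-1])
  circ(f,.004,(0,0,255)); circ(f+zz*.009,.008,(0,0,255)); circ(f+zz*.03,.008,(0,0,255))
  circ([.479,-.208,.1],.009,(255,0,0)); circ([.479,-.208,.1],.0105,(255,0,0))
  cv2.imwrite(name,c)
draw(p["color"],K(p),F,(300,260,120,95),6,"pics/s10.png")
p,T=wristcam()
draw(p["color"],K(p),T,(200,140,120,90),6,"pics/w10.png")
E
```

```text
(no output)
```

View pics/s10.png

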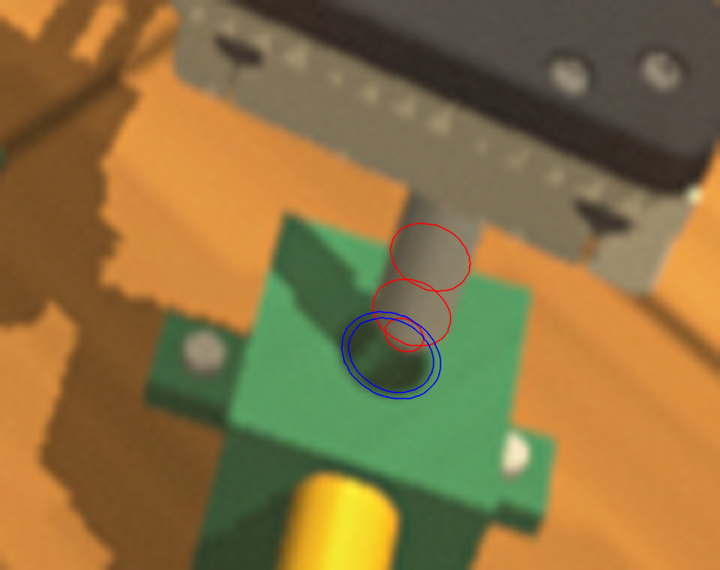

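View pics/w10.png

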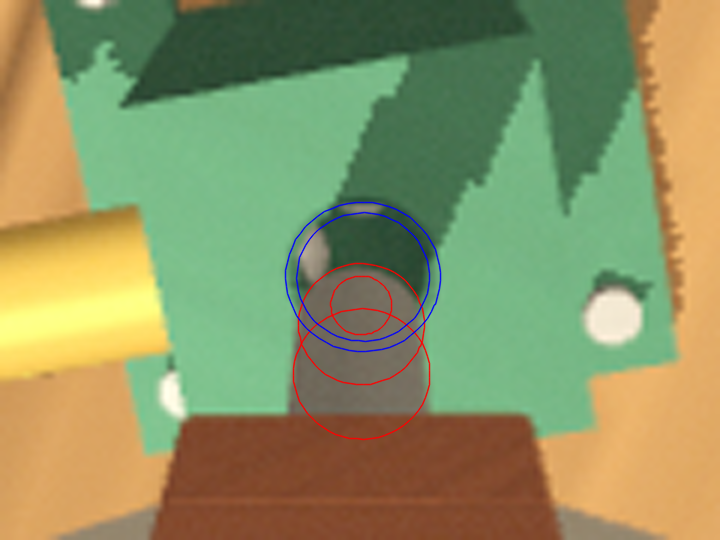

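Call:
{"api": "send_rows", "payload": {
  "rows": [
    [0,0,0,0.0012,0.0004,0.002,1],
    [0,0,0,0.0012,0.0004,0.005,1],
    [0,0,0,0.0012,0.0004,0.009,1],
    [0,0,0,0.0012,0.0004,0.013,1],
    [0,0,0,0.0012,0.0004,0.016,1],
    [0,0,0,0.0012,0.0004,0.016,1],
    [0,0,0,0.0012,0.0004,0.016,1]
  ]
}}

```text
time: 10.35
ee_pos: [0.4784, -0.2078, 0.1915]
eef_rot: [-0.0, 0.567, 0.823, -0.0]
ft_force: [-0.6, 0.1, -2.2]
grip_width: 0.0273
```

Call:
{"api": "send_rows", "payload": {
  "rows": [
    [0,0,0,0,0,0.002,1],
    [0,0,0,0,0,0.004,1],
    [0,0,0,0,0,0.006,1],
    [0,0,0,0,0,0.006,1],
    [0,0,0,0,0,0.006,1]
  ]
}}

```text
time: 10.77
ee_pos: [0.4785, -0.2078, 0.1857]
eef_rot: [-0.0, 0.567, 0.823, 0.0]
ft_force: [-0.0, -0.1, -1.0]
grip_width: 0.0276
```

Call:
{"api": "send_rows", "payload": {
  "rows": [
    [0,0,0,0,0,0.002,1],
    [0,0,0,0,0,0.004,1],
    [0,0,0,0,0,0.006,1],
    [0,0,0,0,0,0.006,1]
  ]
}}

```text
time: 11.1
ee_pos: [0.4788, -0.2078, 0.1796]
eef_rot: [0.0, 0.567, 0.823, 0.0]
ft_force: [0.6, 0.7, -2.2]
grip_width: 0.0278
```

Call:
{"api": "send_rows", "payload": {
  "rows": [
    [0,0,0,0,0,0.0015,1],
    [0,0,0,0,0,0.003,1],
    [0,0,0,0,0,0.003,1]
  ]
}}

```text
time: 11.35
ee_pos: [0.4793, -0.2075, 0.1769]
eef_rot: [0.0, 0.567, 0.823, 0.001]
ft_force: [3.8, 1.8, -1.0]
grip_width: 0.0279
```

Call:
{"api": "send_rows", "payload": {
  "rows": [
    [0,0,0,0,0,0.0015,1],
    [0,0,0,0,0,0.003,1],
    [0,0,0,0,0,0.003,1]
  ]
}}

```text
time: 11.6
ee_pos: [0.4796, -0.2073, 0.1745]
eef_rot: [0.001, 0.567, 0.824, 0.001]
ft_force: [2.8, 3.3, 1.9]
grip_width: 0.0278
```

Call:
{"api": "send_rows", "payload": {
  "rows": [
    [0,0,0,0,0,0.0015,1],
    [0,0,0,0,0,0.003,1],
    [0,0,0,0,0,0.003,1]
  ]
}}

```text
time: 11.85
ee_pos: [0.4794, -0.2072, 0.1712]
eef_rot: [0.001, 0.567, 0.824, 0.001]
ft_force: [4.9, 5.5, -1.6]
grip_width: 0.0274
```

Call:
{"api": "send_rows", "payload": {
  "rows": [
    [0,0,0,0,0,0.0015,1],
    [0,0,0,0,0,0.003,1],
    [0,0,0,0,0,0.003,1]
  ]
}}

```text
time: 12.1
ee_pos: [0.4794, -0.2072, 0.168]
eef_rot: [0.0, 0.567, 0.824, 0.001]
ft_force: [4.8, 4.2, -2.0]
grip_width: 0.0276
```

```bash
python3 - <<'E'
from h import *
plan([.479,-.208,.17],1.932)
P,Q,o=pose(); print(o["ft_force"],o["moment"])
E
```

```text
now [ 0.4794 -0.2072  0.168 ] yaw 1.935 toolz [ 1.6e-03  6.0e-04 -1.0e+00]
turn [ 0.0018 -0.      0.0033] shift [-0.0006 -0.0007 -0.002 ] rows 1.0 t 12.1
[ 4.81361957  4.23823811 -1.97664904] [ 1.30953481 -1.67725367  0.03923337]
```

Call:
{"api": "send_rows", "payload": {
  "rows": [
    [0,0,0,0,0,0.001,1],
    [0,0,0,0,0,0.002,1],
    [0,0,0,0,0,0.003,1],
    [0,0,0,0,0,0.003,1]
  ]
}}

```text
time: 12.43
ee_pos: [0.4795, -0.2073, 0.1651]
eef_rot: [0.001, 0.567, 0.824, 0.001]
ft_force: [3.1, 3.0, -0.0]
grip_width: 0.028
```

Call:
{"api": "send_rows", "payload": {
  "rows": [
    [0,0,0,0,0,0.001,1],
    [0,0,0,0,0,0.002,1],
    [0,0,0,0,0,0.003,1]
  ]
}}

```text
time: 12.68
ee_pos: [0.4797, -0.2073, 0.1625]
eef_rot: [0.001, 0.567, 0.824, 0.001]
ft_force: [2.4, 4.3, 8.1]
grip_width: 0.0277
```

Call:
{"api": "send_rows", "payload": {
  "rows": [
    [0,0,0,0,0,0.001,1],
    [0,0,0,0,0,0.001,1]
  ]
}}

```text
time: 12.85
ee_pos: [0.4795, -0.2072, 0.1611]
eef_rot: [0.001, 0.567, 0.824, 0.001]
ft_force: [4.6, 4.5, 0.8]
grip_width: 0.0273
```

Not the stop: it moved on and the force fell. Continuing.

Call:
{"api": "send_rows", "payload": {
  "rows": [
    [0,0,0,0,0,0.001,1],
    [0,0,0,0,0,0.002,1],
    [0,0,0,0,0,0.002,1]
  ]
}}

```text
time: 13.1
ee_pos: [0.4794, -0.2072, 0.159]
eef_rot: [0.001, 0.567, 0.824, 0.001]
ft_force: [5.1, 4.6, -0.3]
grip_width: 0.0276
```

Call:
{"api": "send_rows", "payload": {
  "rows": [
    [0,0,0,0,0,0.001,1],
    [0,0,0,0,0,0.002,1],
    [0,0,0,0,0,0.002,1]
  ]
}}

```text
time: 13.35
ee_pos: [0.4795, -0.2072, 0.1571]
eef_rot: [0.001, 0.567, 0.824, 0.001]
ft_force: [4.5, 4.3, 0.6]
grip_width: 0.0277
```

```bash
python3 - <<'E'
from h import *
p,T=wristcam(); cv2.imwrite("pics/w11.png",p["color"][:,:,::-1])
P,Q,o=pose(); print(P,o["ft_force"],o["moment"])
E
```

```text
[ 0.47947968 -0.20720209  0.15701693] [ 4.45324573  3.84453332 -0.26496373] [ 1.24663346 -1.42305469 -0.02610455]
```

View pics/w11.png

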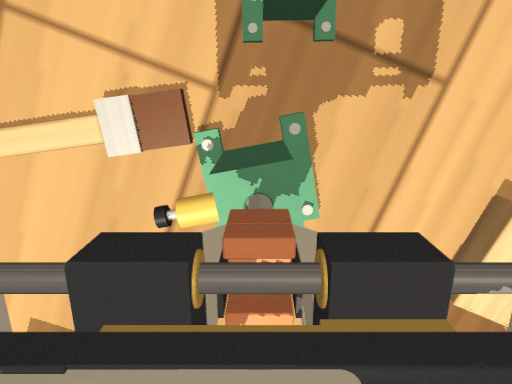

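Call:
{"api": "send_rows", "payload": {
  "rows": [
    [0,0,0,0,0,0.001,1],
    [0,0,0,0,0,0.002,1],
    [0,0,0,0,0,0.002,1]
  ]
}}

```text
time: 13.65
ee_pos: [0.4795, -0.2072, 0.155]
eef_rot: [0.001, 0.567, 0.824, 0.001]
ft_force: [4.9, 4.2, -1.2]
grip_width: 0.0274
```

Call:
{"api": "send_rows", "payload": {
  "rows": [
    [0,0,0,0,0,0.001,1],
    [0,0,0,0,0,0.002,1],
    [0,0,0,0,0,0.002,1]
  ]
}}

```text
time: 13.9
ee_pos: [0.4795, -0.2072, 0.1531]
eef_rot: [0.001, 0.567, 0.824, 0.001]
ft_force: [4.9, 4.4, -0.4]
grip_width: 0.0276
```

Call:
{"api": "send_rows", "payload": {
  "rows": [
    [0,0,0,0,0,0.001,1],
    [0,0,0,0,0,0.002,1],
    [0,0,0,0,0,0.0025,1],
    [0,0,0,0,0,0.0025,1]
  ]
}}

```text
time: 14.23
ee_pos: [0.4796, -0.2072, 0.1507]
eef_rot: [0.001, 0.567, 0.824, 0.001]
ft_force: [3.8, 5.2, 2.6]
grip_width: 0.0281
```

Call:
{"api": "send_rows", "payload": {
  "rows": [
    [0,0,0,0,0,0.001,1],
    [0,0,0,0,0,0.002,1],
    [0,0,0,0,0,0.0025,1],
    [0,0,0,0,0,0.0025,1]
  ]
}}

```text
time: 14.57
ee_pos: [0.4796, -0.2072, 0.1482]
eef_rot: [0.001, 0.567, 0.824, 0.001]
ft_force: [4.3, 4.4, 3.1]
grip_width: 0.0277
```

Call:
{"api": "send_rows", "payload": {
  "rows": [
    [0,0,0,0,0,0.001,1],
    [0,0,0,0,0,0.002,1],
    [0,0,0,0,0,0.0025,1],
    [0,0,0,0,0,0.0025,1]
  ]
}}

```text
time: 14.9
ee_pos: [0.4796, -0.2072, 0.1457]
eef_rot: [0.001, 0.567, 0.824, 0.001]
ft_force: [3.6, 4.4, 2.8]
grip_width: 0.0277
```

Call:
{"api": "send_rows", "payload": {
  "rows": [
    [0,0,0,0,0,0.001,1],
    [0,0,0,0,0,0.002,1],
    [0,0,0,0,0,0.0025,1],
    [0,0,0,0,0,0.0025,1]
  ]
}}

```text
time: 15.23
ee_pos: [0.4796, -0.2072, 0.1432]
eef_rot: [0.001, 0.567, 0.824, 0.001]
ft_force: [3.8, 4.0, 3.3]
grip_width: 0.0277
```

Call:
{"api": "send_rows", "payload": {
  "rows": [
    [0,0,0,0,0,0.001,1],
    [0,0,0,0,0,0.002,1],
    [0,0,0,0,0,0.0025,1],
    [0,0,0,0,0,0.0025,1]
  ]
}}

```text
time: 15.57
ee_pos: [0.4796, -0.2072, 0.1407]
eef_rot: [0.001, 0.567, 0.824, 0.001]
ft_force: [5.0, 3.5, 2.3]
grip_width: 0.0279
```

Call:
{"api": "send_rows", "payload": {
  "rows": [
    [0,0,0,0,0,0.001,1],
    [0,0,0,0,0,0.002,1],
    [0,0,0,0,0,0.0025,1],
    [0,0,0,0,0,0.0025,1]
  ]
}}

```text
time: 15.9
ee_pos: [0.4796, -0.2071, 0.1382]
eef_rot: [0.001, 0.567, 0.824, 0.001]
ft_force: [4.1, 3.9, 2.6]
grip_width: 0.028
```

Call:
{"api": "send_rows", "payload": {
  "rows": [
    [0,0,0,0,0,0.001,1],
    [0,0,0,0,0,0.002,1],
    [0,0,0,0,0,0.0025,1],
    [0,0,0,0,0,0.0025,1]
  ]
}}

```text
time: 16.23
ee_pos: [0.4796, -0.2072, 0.1357]
eef_rot: [0.001, 0.567, 0.824, 0.001]
ft_force: [4.3, 4.3, 2.5]
grip_width: 0.0278
```

Call:
{"api": "send_rows", "payload": {
  "rows": [
    [0,0,0,0,0,0.001,1],
    [0,0,0,0,0,0.002,1],
    [0,0,0,0,0,0.0025,1],
    [0,0,0,0,0,0.0025,1]
  ]
}}

```text
time: 16.57
ee_pos: [0.4797, -0.2072, 0.1334]
eef_rot: [0.001, 0.567, 0.824, 0.001]
ft_force: [3.3, 4.6, 4.6]
grip_width: 0.0278
```

Call:
{"api": "send_rows", "payload": {
  "rows": [
    [0,0,0,0,0,0.0007,1],
    [0,0,0,0,0,0.0015,1],
    [0,0,0,0,0,0.0015,1]
  ]
}}

```text
time: 16.82
ee_pos: [0.4797, -0.2071, 0.1317]
eef_rot: [0.001, 0.567, 0.824, 0.001]
ft_force: [5.5, 5.0, 1.4]
grip_width: 0.0276
```

Call:
{"api": "send_rows", "payload": {
  "rows": [
    [0,0,0,0,0,0.001,1],
    [0,0,0,0,0,0.002,1],
    [0,0,0,0,0,0.0025,1],
    [0,0,0,0,0,0.0025,1]
  ]
}}

```text
time: 17.15
ee_pos: [0.4797, -0.2071, 0.1293]
eef_rot: [0.001, 0.567, 0.824, 0.001]
ft_force: [4.4, 5.3, 4.2]
grip_width: 0.0273
```

Call:
{"api": "send_rows", "payload": {
  "rows": [
    [0,0,0,0,0,0.001,1],
    [0,0,0,0,0,0.002,1],
    [0,0,0,0,0,0.0025,1],
    [0,0,0,0,0,0.0025,1]
  ]
}}

```text
time: 17.48
ee_pos: [0.4798, -0.2072, 0.127]
eef_rot: [0.001, 0.567, 0.824, 0.001]
ft_force: [3.4, 5.0, 8.1]
grip_width: 0.0276
```

Call:
{"api": "send_rows", "payload": {
  "rows": [
    [0,0,0,0,0,0.0007,1],
    [0,0,0,0,0,0.0007,1]
  ]
}}

```text
time: 17.65
ee_pos: [0.4799, -0.2072, 0.1269]
eef_rot: [0.001, 0.567, 0.824, 0.001]
ft_force: [0.3, 4.9, 15.4]
grip_width: 0.0275
```

Call:
{"api": "send_rows", "payload": {
  "rows": [
    [0,0,0,0,0,0,1],
    [0,0,0,0,0,0,1]
  ]
}}

```text
time: 17.82
ee_pos: [0.4798, -0.2072, 0.1269]
eef_rot: [0.001, 0.567, 0.824, 0.001]
ft_force: [0.8, 5.1, 14.8]
grip_width: 0.0277
```

```bash
python3 - <<'E'
from h import *
p,T=wristcam(); cv2.imwrite("pics/w12.png",p["color"][:,:,::-1])
P,Q,o=pose(); print(P,o["ft_force"],o["moment"],o["time"])
E
```

```text
[ 0.47985059 -0.2072362   0.12692775] [-0.34570371  4.80859063 15.12726947] [ 1.39142249 -0.26293266  0.01434424] 17.8667
```

View pics/w12.png

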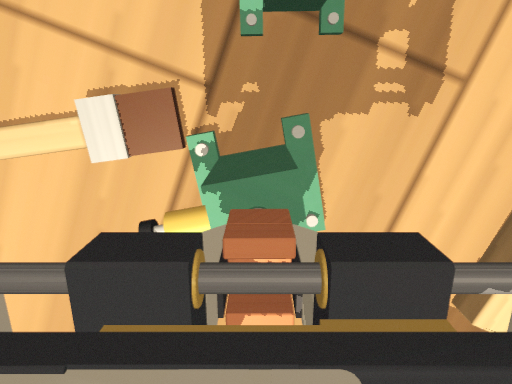

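Call:
{"api": "send_rows", "payload": {
  "rows": [
    [0,0,0,0,0,-0.0006,1],
    [0,0,0,0,0,-0.0006,1]
  ]
}}

```text
time: 18.03
ee_pos: [0.4798, -0.2072, 0.127]
eef_rot: [0.001, 0.567, 0.824, 0.001]
ft_force: [3.0, 4.5, 8.7]
grip_width: 0.0278
```

Call:
{"api": "send_rows", "payload": {
  "rows": [
    [0,0,0,0,0,0,-1],
    [0,0,0,0,0,0,-1],
    [0,0,0,0,0,0,-1],
    [0,0,0,0,0,0,-1],
    [0,0,0,0,0,0,-1],
    [0,0,0,0,0,0,-1],
    [0,0,0,0,0,0,-1],
    [0,0,0,0,0,0,-1]
  ]
}}

```text
time: 18.7
ee_pos: [0.4785, -0.208, 0.1262]
eef_rot: [-0.0, 0.567, 0.823, -0.0]
ft_force: [0.6, 0.8, 0.7]
grip_width: 0.0764
```

```bash
python3 - <<'E'
from h import *
p,T=wristcam(); cv2.imwrite("pics/w13.png",p["color"][:,:,::-1])
P,Q,o=pose(); print(P,o["ft_force"],o["moment"],o["time"],o["grip_width"])
E
```

```text
[ 0.47852913 -0.20795481  0.12619977] [ 0.41478076 -0.10038635 -0.71659371] [-0.02113043 -0.08334131  0.04124281] 18.75 0.08034934349490723
```

View pics/w13.png

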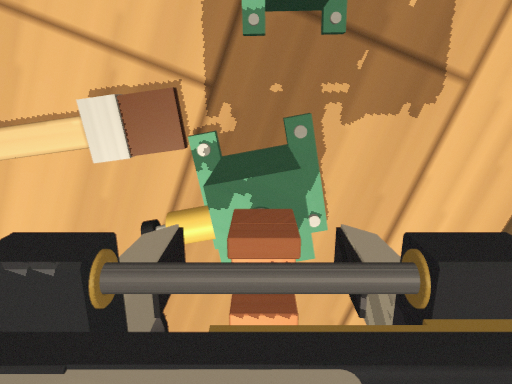

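Call:
{"api": "send_rows", "payload": {
  "rows": [
    [0,0,0,0,0,-0.005,-1],
    [0,0,0,0,0,-0.015,-1],
    [0,0,0,0,0,-0.035,-1],
    [0,0,0,0,0,-0.06,-1],
    [0,0,0,0,0,-0.09,-1],
    [0,0,0,0,0,-0.12,-1],
    [0,0,0,0,0,-0.12,-1],
    [0,0,0,0,0,-0.12,-1]
  ]
}}

```text
time: 19.42
ee_pos: [0.4798, -0.2081, 0.2488]
eef_rot: [0.002, 0.568, 0.823, 0.0]
ft_force: [0.5, 0.3, -0.1]
grip_width: 0.0918
```

```bash
python3 - <<'E'
from h import *
p=capture("side"); s=p
b=cv2.resize(p["color"][130:384,150:430,::-1],None,fx=2.3,fy=2.3,interpolation=cv2.INTER_CUBIC); cv2.imwrite("pics/s14.png",b)
print("head",[(np.round(d["location"],4),round(d["score"],2)) for d in spotter.tip_of("post_head","side")])
print([(np.round(d["location"],4),round(d["score"],2)) for d in spotter.tip_of("spare_a","side")])
p,T=wristcam(); cv2.imwrite("pics/w14.png",p["color"][:,:,::-1]); np.savez("w14.npz",T=T,c=p["color"])
print("head",[(np.round(d["location"],4),round(d["score"],2)) for d in spotter.tip_of("post_head","wrist")])
P,Q,o=pose(); print(P,o["ft_force"],o["time"])
E
```

```text
head [(array([ 0.4784, -0.2118,  0.147 ]), 0.57), (array([ 0.529 ,  0.1623, -0.0038]), 0.38)]
[(array([0.5493, 0.0766, 0.0123]), 0.6)]
head [(array([ 0.4774, -0.2079,  0.1441]), 0.63)]
[ 0.4779304  -0.20775423  0.24535888] [ 0.27575593  0.4060909  -0.36681003] 19.6667
```

View pics/s14.png

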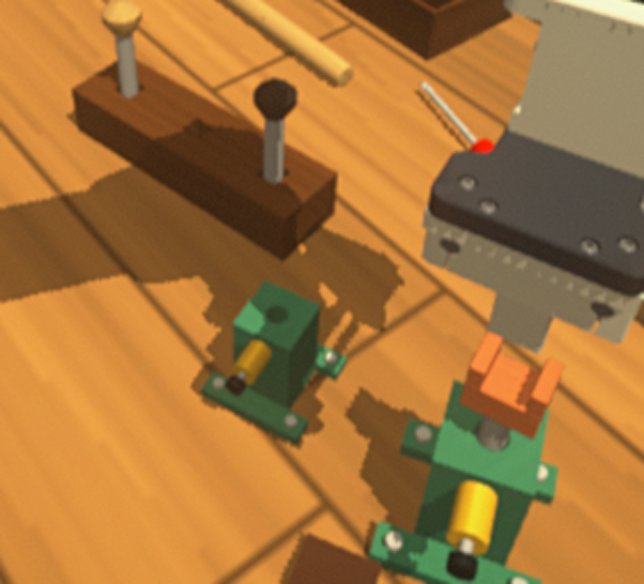

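View pics/w14.png

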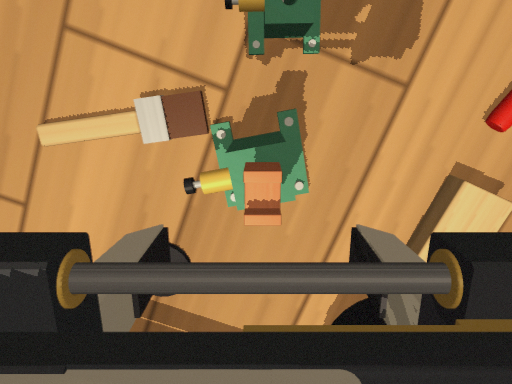

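```bash
python3 - <<'E'
from plant import workorder,robot
print(workorder.sign_off(), robot.get_obs()["time"])
E
```

```text
the job is handed in; nothing more can be done
the job is handed in; nothing more can be done
```

The copper-headed post is in the larger green holder, seated on its stop, and the job was handed in at about 19.7 s. No verdict was reported. I gripped it by its flat faces and lifted it out. I then lowered it past the plunger in small steps until it reached the stop, eased off, let go and backed away.

- **Stop contact:** I met a firm stop with the foot about 72 mm below the mouth. The last small step moved the post only 0.1 mm while the wrist force rose from 8 to 15 N and stayed there. That 15 N includes the plunger drag, so the stop took less, well under the 25 N limit.
- **No slipping seen:** The head kept the same place in the gripper in the wrist pictures throughout the push.
- **After release:** The networks put the head at a height of 0.144 to 0.147 m, which agrees with 72 mm depth. The pictures show the post upright in the holder, both spare posts in the rack, and the gripper clear of everything.
- **Disagreements:** Before insertion, the side camera showed the rod about 1 to 1.5 mm off from where the arm's pose put it, within calibration error. The network also gave one low-scoring false find of the head at the rack.
- **Not checked:** I did not press the post again after letting go.

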